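Set and lock the two screw stops

ROBOT

A 6-joint arm with a two-finger parallel gripper is mounted at the origin on a cart in front of the work surface, level with it; the furniture and walls round the work are solid. World frame = base frame: x ahead of the robot, y to its left, z up, the work surface at z = 0. Lengths are in m, angles in rad, forces in N, time in s.
With the tool pointing down it reaches from about 0.4 to 0.825 m from the base axis. Payload 7 kg.
Tool frame: the origin (TCP) lies at the very end of the fingers, on their centre line; the grasp point (between the pads) lies grip_point_offset behind it (grip_point_offset is the distance from the TCP to the grasp point, in m); y points along the fingers, z is the direction in which the jaws open and shut, and the axes are right-handed (so a half turn about y gives the same grasp; the last joint's range is limited). The gripper opens to 88 mm and grips with 3 to 60 N. Pads are 19 mm wide; open, the fingers measure 130 mm over their backs; the gripper's body (78 mm by 193 mm) begins 47 mm behind the grasp point.
Start: joints at [1.596, 0.359, 0.012, 0, -1.224, -0.288], TCP at [0.175, 0.652, 0.227] pointing down, gripper open.
Joint ranges: [-3.07, 3.07], [-1.43, 2.12], [-1.02, 1.25], [-3.03, 1.67], [-3.05, -0], [-3.03, 3.03]. Speed limits (rad/s): [2.39, 2.39, 3.01, 3.14, 3.14, 3.14].

INTERFACE

Orientations are given as a unit quaternion [w, x, y, z].
In Python, from plant import read_state, capture, close_job, look_for, grip_point_offset gives the robot as it stands.
- The arm moves only by the shell command python3 -m handwheel 'ROWS'. ROWS is JSON, a list of rows, each a list of 7 numbers: the shift along the tool's x, y, z in mm, then the turn, a rotation vector about the tool's x, y, z in degrees, then the opening, from 0 (shut) to 1 (fully open). A call has exactly 10 rows; each row shifts and turns the commanded pose from where the row before left it, along the tool's axes as they then stand; what a row does not reach is not made up. A row lasts 1/8 s, in which the tool goes at most 62.5 mm and 10.7 degrees, less where a joint would pass 70% of its speed; a pose out of reach is approached as far as the arm can. A call is refused whole if a number of a shift passes 62.5 or a number of a turn 10.7, either way. A call with a gripper value outside its range is refused whole. The fingers move at their own pace and stop on an object; the grip force is fixed at half the most. Time passes only in rows, so rows that do not move let the fingers close, or fill a call up. It gives the time, the measured TCP pose, the force and the opening at its end, in the units of the state.
- read_state(): the state, without advancing time (a new reading comes with each control period).
- capture(name): name is "scene" or "top" or "wrist"; returns a dict with "image" (384x512x3 uint8, red, green, blue), "range_z" (384x512 float32, m along the optical axis (not along the pixel's ray), 0 where there is no reading), "intrinsics" (3x3 intrinsics, pixels), "R" (3x3) and "t" (3): a world point X has camera coordinates R X + t. Camera axes: x right, y down, z forward; pixel columns grow to the right and rows downward; lengths in m; the calibration is good to about 2 mm. A picture is of the moment at which its call begins.
- close_job(): hands the job in, once; it reports no verdict.
Trained networks look in a picture, given as the dict that the camera call returned (one of the last four; its "shot" number tells which), for a name from the list of things; names that differ only in an ending like _2 or _b are one class to them, and where a whole thing is asked for, a point or a joint stands for the part that bears it (a point fixed in the world has none). Each returns a list of dicts, best first, with "confidence" (0 to 1); they miss things now and then, are a little off and sometimes report something else, mostly with a low value. They report only what shows in the picture. A call takes as long as a camera call. They do not tell look-alikes from the thing itself.
- look_for(picture, thing): "xy" ([column, row] in pixels, amid what is visible of it).
The state is a dict: "t": time; "joint_positions": joint angles; "dq": joint speeds; "effort": joint torques, N m; "tool_pos": TCP position; "ee_rot": TCP orientation; "force": force on the tool from outside, world axes, zero at the start; "ft_torque": the same for the moment, N m; "width": finger opening in m.
Only numpy, scipy, OpenCV 4.12 (cv2) and the standard library are available. Lean on these libraries where they do the work, as an engineer would, in place of code of your own. Each camera call takes 0.05 s, during which the arm holds its last target. There are 200 camera calls.

TASK

On each of the two screw stops on the table, turn the bar knob until its white pointer lines up with the brass index clip on the dial rim, and only then turn the knurled lock ring below it clockwise (seen from above) until its lug rests against the stop pin. Do not shift the index clips or the things lying round the stops, and let go of everything at the end.

Things in the scene. Friction and masses are not known exactly. Their poses are not given: they have to be found in the camera images.
- stop_a: One of two like grey screw stops fixed to the table. Origin: centre of its underside; z up, the axis of all its turning parts. Upward: flange 104 mm across, 10 thick, bolt heads to z = 14 mm; column 44 across; lock ring; aluminium dial 46 across, top z = 51 mm, black graduations; bar knob. Ring and knob turn without rising. Loose things up to 46 mm high lie as near as 58 mm to the axis.
- stop_a_knob (a joint): Angle q (rad, counter-clockwise from above) of the black bar knob: bar and white pointer lie at direction q from the x axis of stop_a. Skirt 30 mm across, z 51.5 to 59 mm; on it the grip bar, 38 long, 12 wide (pinch across), z 57 to 79 mm, centred on the axis. Friction 0.04 N m, range -2 to 2, starts 0.5 to 1.5 rad off the clip; stays where left.
- stop_a_clip (a joint): Angle of the brass index clip on the dial rim of stop_a, same zero and sense as the knob: the knob is set when both values are equal. It must not be moved (stiff, 0.6 N m).
- stop_a_ring (a joint): Slack q (rad) of the knurled steel lock ring, 54 mm across, z 28 to 46 mm: 0 = tight, lug at the pin (end stop); backed off counter-clockwise from above, starts at 0.7 to 1.2; turn clockwise to tighten. Its lug points at pi + q from the x axis of stop_a. Friction 0.08 N m, stays where left. Grip across the 54 mm with the fingers clear of lug and pin.
- stop_a_pointer (a point): Tip of the white pointer of the knob of stop_a, 20 mm from the axis, z = 54.5 mm.
- stop_a_index (a point): Centre of the brass index clip of stop_a, 20 mm from the axis; the clip is 5 mm wide and reaches to 25 mm from the axis and up to z = 52.5 mm.
- stop_a_lug (a point): Outer end of the lock ring's lug, 37 mm from the axis, z = 37 mm; the lug is 8 mm wide and 10 mm high and stands 10 mm out of the ring.
- stop_a_pin (a point): Top of the fixed steel stop pin, 6 mm thick, 33 mm from the axis, reaching up from the flange to z = 44 mm, at direction pi - 0.2 from the x axis of stop_a.
- stop_b: One of two like grey screw stops fixed to the table. Origin: centre of its underside; z up, the axis of all its turning parts. Upward: flange 104 mm across, 10 thick, bolt heads to z = 14 mm; column 44 across; lock ring; aluminium dial 46 across, top z = 51 mm, black graduations; bar knob. Ring and knob turn without rising. Loose things up to 46 mm high lie as near as 58 mm to the axis.
- stop_b_knob (a joint): Angle q (rad, counter-clockwise from above) of the black bar knob: bar and white pointer lie at direction q from the x axis of stop_b. Skirt 30 mm across, z 51.5 to 59 mm; on it the grip bar, 38 long, 12 wide (pinch across), z 57 to 79 mm, centred on the axis. Friction 0.04 N m, range -2 to 2, starts 0.5 to 1.5 rad off the clip; stays where left.
- stop_b_clip (a joint): Angle of the brass index clip on the dial rim of stop_b, same zero and sense as the knob: the knob is set when both values are equal. It must not be moved (stiff, 0.6 N m).
- stop_b_ring (a joint): Slack q (rad) of the knurled steel lock ring, 54 mm across, z 28 to 46 mm: 0 = tight, lug at the pin (end stop); backed off counter-clockwise from above, starts at 0.7 to 1.2; turn clockwise to tighten. Its lug points at pi + q from the x axis of stop_b. Friction 0.08 N m, stays where left. Grip across the 54 mm with the fingers clear of lug and pin.
- stop_b_pointer (a point): Tip of the white pointer of the knob of stop_b, 20 mm from the axis, z = 54.5 mm.
- stop_b_index (a point): Centre of the brass index clip of stop_b, 20 mm from the axis; the clip is 5 mm wide and reaches to 25 mm from the axis and up to z = 52.5 mm.
- stop_b_lug (a point): Outer end of the lock ring's lug, 37 mm from the axis, z = 37 mm; the lug is 8 mm wide and 10 mm high and stands 10 mm out of the ring.
- stop_b_pin (a point): Top of the fixed steel stop pin, 6 mm thick, 33 mm from the axis, reaching up from the flange to z = 44 mm, at direction pi - 0.2 from the x axis of stop_b.
- oilstone: Bystander, loose, to be left alone: grey oilstone, 50x150x24 mm; origin at the centre of its underside, z up.
- round_tin: Bystander, loose, to be left alone: round dark tin, 72 mm across, 24 high; origin at the centre of its underside, z up.
- chuck_key: Bystander, loose, to be left alone: drill chuck key, 40x75x18 mm; origin at the centre of its underside, z up.
- olive_tin: Bystander, loose, to be left alone: flat olive tin, 91x133x46 mm; origin at the centre of its underside, z up.
- tape_roll: Bystander, loose, to be left alone: black tape roll, 61 mm across, 18 high; origin at the centre of its underside, z up.
- driver_orange: Bystander, loose, to be left alone: screwdriver, 183 mm long; origin at the centre of its underside, z up.
- black_cap: Bystander, loose, to be left alone: black dome cap, 68 mm across, 37 high; origin at the centre of its underside, z up.
Things that resemble listed ones, but are neither listed nor needed, are in the scene too. Leave any red look-alike of the stop_a alone.

How it is judged:
At the end, for the whole second after the job is handed in: On both stops the pointer tip is within 3 mm (horizontally) of the index clip's centre point and the lock ring is within 0.1 rad of its end stop (lug against pin); the bystanders are at rest (horizontal distance between stop_a_pointer and stop_a_index below 0.003 m and value of joint each of stop_a_ring, stop_b_ring below 0.1 rad and horizontal distance between stop_b_pointer and stop_b_index below 0.003 m and linear speed of each of oilstone, round_tin, chuck_key, olive_tin, tape_roll, driver_orange, black_cap below 0.02 m/s); the robot touches nothing.
It fails at once if The lock ring of stop_a is turned tight (slack under 0.2 rad) while its pointer is more than 4.5 mm off the index clip (value of joint stop_a_ring below 0.2 rad and horizontal distance between stop_a_pointer and stop_a_index above 0.0045 m).
It fails at once if The index clip of stop_a is shifted by more than 3 mm (distance of stop_a_index from where it was at the start of the episode above 0.003 m).
It fails at once if The lock ring of stop_b is turned tight (slack under 0.2 rad) while its pointer is more than 4.5 mm off the index clip (value of joint stop_b_ring below 0.2 rad and horizontal distance between stop_b_pointer and stop_b_index above 0.0045 m).
It fails at once if The index clip of stop_b is shifted by more than 3 mm (distance of stop_b_index from where it was at the start of the episode above 0.003 m).
It fails at once if A bystander is moved by more than 20 mm (distance of any of oilstone, round_tin, chuck_key, olive_tin, tape_roll, driver_orange, black_cap from where it was at the start of the episode above 0.02 m).
It also fails if it takes over 64 s, if anything falls off the work surface, if the arm or the gripper's body presses on something with over 40 N, if the wrist force passes 120 N, or if a joint passes its speed limit or range.

## Working session

There is one attempt and no reset: what is moved stays moved. The work goes in short steps, Python scripts to look and compute and a shell command to move; the robot and the scene stay as the last step left them, time stands still between calls to the robot, and variables do not carry over. Pictures are saved under pics/ and viewed, about 8 in all and at most 12, crops included, and the job is handed in when it is done.

```bash
mkdir -p pics; ls
python3 - <<'E'
from plant import *
import cv2,numpy as np
s=read_state();print(s,grip_point_offset)
for n in ("scene","top"):
    c=capture(n);cv2.imwrite(f"pics/{n}0.png",c["image"][:,:,::-1])
    print(n,c["R"].round(3).tolist(),c["t"].round(3),c["intrinsics"].tolist())
    for th in ("stop_a","stop_a_knob","stop_a_pointer","stop_a_index","stop_a_lug","stop_a_pin"):
        print(th,[(np.round(d["xy"]).tolist(),round(d["confidence"],2)) for d in look_for(c,th)])
E
```

```text
pics
{'t': 0.0, 'joint_positions': array([ 1.59609877e+00,  3.59404931e-01,  1.10362182e-02, -3.39942113e-04,
       -1.22409341e+00, -2.88115451e-01]), 'dq': array([-0.00123964, -0.0016561 ,  0.00029663,  0.00061867,  0.00102679,
       -0.00210891]), 'effort': array([-1.32245674e-03, -5.82712162e+01,  2.93047374e+01,  6.99739158e+00,
        7.02534409e-03, -1.61906514e-04]), 'tool_pos': array([0.1752566 , 0.65133547, 0.225603  ]), 'ee_rot': array([ 0.0927115 , -0.09267209, -0.70040553,  0.70160427]), 'force': array([-0.09718503,  0.07361248, -0.20886854]), 'ft_torque': array([-0.02026589, -0.02998697, -0.00514217]), 'width': 0.08737976203223817} 0.0188
scene [[0.694, -0.719, -0.016], [-0.408, -0.376, -0.832], [0.593, 0.584, -0.554]] [-0.36   0.32   1.284] [[472.9916072162375, 0.0, 254.62108439014173], [0.0, 472.9916072162375, 193.31117649975607], [0.0, 0.0, 1.0]]
stop_a [([229.0, 202.0], 0.95), ([179.0, 184.0], 0.82), ([304.0, 240.0], 0.64), ([207.0, 188.0], 0.56)]
stop_a_knob [([181.0, 168.0], 0.56)]
stop_a_pointer [([181.0, 172.0], 0.56), ([231.0, 186.0], 0.5)]
stop_a_index [([324.0, 223.0], 0.23)]
stop_a_lug [([230.0, 196.0], 0.44)]
stop_a_pin [([182.0, 183.0], 0.71), ([229.0, 200.0], 0.69)]
top [[0.029, -1.0, -0.01], [-0.996, -0.028, -0.09], [0.09, 0.013, -0.996]] [0.082 0.576 1.308] [[456.547669652045, 0.0, 262.07282676882755], [0.0, 456.547669652045, 190.52423026513608], [0.0, 0.0, 1.0]]
stop_a [([166.0, 208.0], 0.9), ([352.0, 194.0], 0.88), ([240.0, 196.0], 0.78)]
stop_a_knob [([239.0, 195.0], 0.64)]
stop_a_pointer [([164.0, 207.0], 0.53), ([243.0, 199.0], 0.47)]
stop_a_index [([344.0, 195.0], 0.49)]
stop_a_lug [([171.0, 210.0], 0.58), ([248.0, 204.0], 0.49)]
stop_a_pin [([167.0, 205.0], 0.89), ([242.0, 196.0], 0.87)]
```

Run:
```python
import cv2
a=cv2.imread("pics/top0.png")
cv2.imwrite("pics/topz.png",cv2.resize(a[100:320,110:400],None,fx=2.7,fy=2.7,interpolation=cv2.INTER_CUBIC))
```

```text
(no output)
```

View pics/topz.png

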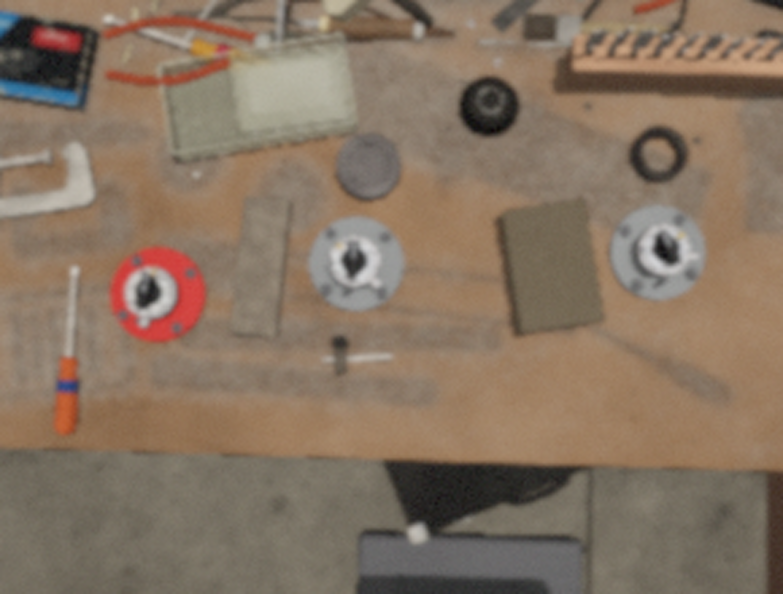

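```bash
cat > h.py <<'E'
import numpy as np,cv2
from plant import *
from scipy.spatial.transform import Rotation as Ro
def rot(s): q=s["ee_rot"]; return Ro.from_quat([q[1],q[2],q[3],q[0]])
def onz(c,uv,z):
    "world point on plane z under pixel"
    d=c["R"].T@np.linalg.inv(c["intrinsics"])@[uv[0],uv[1],1]; o=-c["R"].T@c["t"]
    return o+d*(z-o[2])/d[2]
def proj(c,X):
    p=(np.asarray(X)@c["R"].T+c["t"])@c["intrinsics"].T; return p[...,:2]/p[...,2:]
def frame(yaw):
    "tool pointing down, jaw (z) axis at world direction yaw"
    z=np.array([np.cos(yaw),np.sin(yaw),0]);y=np.array([0,0,-1.]);return Ro.from_matrix(np.c_[np.cross(y,z),y,z])
def plan(P,yaw):
    s=read_state();r=rot(s);g=frame(yaw)
    if (r.inv()*g).magnitude()>np.pi/2+1e-6: g=frame(yaw+np.pi)
    print("t",round(s["t"],2),"pos",s["tool_pos"].round(4),"jaw yaw",np.degrees(np.arctan2(*r.as_matrix()[[1,0],2])).round(2),"w",s["width"].round(4),"q6",s["joint_positions"].round(2))
    print("shift tool mm",(r.inv().apply(np.asarray(P)-s["tool_pos"])*1e3).round(1),"turn deg",np.degrees((r.inv()*g).as_rotvec()).round(2))
E
python3 - <<'E'
from h import *
c=capture("top")
for uv in [(242.2,197.4),(353.3,193.3)]: print(onz(c,uv,.01).round(4))
s=read_state();print(rot(s).as_matrix().round(3))
plan((.5,.1,.25),0)
w=capture("wrist");r=rot(s)
print("cam axes in tool",(w["R"]@r.as_matrix()).T.round(3).tolist(),"cam pos in tool",r.inv().apply(-w["R"].T@w["t"]-s["tool_pos"]).round(3),w["intrinsics"].round(1).tolist())
E
```

```text
[0.553  0.1566 0.01  ]
[ 0.5745 -0.1709  0.01  ]
[[-0.966 -0.    -0.26 ]
 [ 0.26   0.    -0.966]
 [ 0.    -1.    -0.   ]]Traceback (most recent call last):
  File "<stdin>", line 5, in <module>
  File "h.py", line 17, in plan
    print("t",round(s["t"],2),"pos",s["tool_pos"].round(4),"jaw yaw",np.degrees(np.arctan2(*r.as_matrix()[[1,0],2])).round(2),"w",s["width"].round(4),"q6",s["joint_positions"].round(2))
                                                                                                                                  ^^^^^^^^^^^^^^^^
AttributeError: 'float' object has no attribute 'round'
```

```bash
sed -i 's/s\["width"\].round(4)/round(s["width"],4)/' h.py
python3 - <<'E'
from h import *
plan((.553,.157,.26),-np.pi/2)
s=read_state()
w=capture("wrist");r=rot(s)
print("cam axes in tool",(w["R"]@r.as_matrix()).T.round(3).tolist(),"cam pos in tool",r.inv().apply(-w["R"].T@w["t"]-s["tool_pos"]).round(3),w["intrinsics"].round(1).tolist())
E
```

```text
t 0.75 pos [0.1754 0.6518 0.2266] jaw yaw -105.06 w 0.0884 q6 [ 1.6   0.36  0.01 -0.   -1.22 -0.29]
shift tool mm [-493.2  -33.4  379.7] turn deg [ 1.000e-02 -1.506e+01  0.000e+00]
cam axes in tool [[-0.001, 0.958, 0.286], [0.0, -0.286, 0.958], [1.0, 0.001, -0.0]] cam pos in tool [-0.079 -0.158  0.   ] [[295.7, 0.0, 256.6], [0.0, 295.7, 191.3], [0.0, 0.0, 1.0]]
```

```bash
python3 -m handwheel '[[-49,0,38,0,0,0,1],[-49,0,38,0,0,0,1],[-49,0,38,0,0,0,1],[-49,0,38,0,0,0,1],[-49,0,38,0,0,0,1],[-49,0,38,0,0,0,1],[-49,2,38,0,0,0,1],[-49,4,38,0,0,0,1],[-49,5,38,0,0,0,1],[-49,5,38,0,0,0,1]]'
python3 -c "
from h import *
plan((.553,.157,.19),-np.pi/2)"
```

```text
t: 2.05
tool_pos: [0.5509, 0.1559, 0.2109]
ee_rot: [-0.092, 0.093, 0.701, -0.701]
force: [1.1, 1.0, -0.2]
width: 0.0875
t 2.05 pos [0.5509 0.1559 0.2109] jaw yaw -105.04 w 0.0875 q6 [ 0.62  0.2  -0.24  0.   -1.13  0.69]
shift tool mm [-1.7 20.9 -1.6] turn deg [  0.04 -15.04  -0.05]
```

```bash
cat >> h.py <<'E'
def rect(c,P,z,half=.055,n=600):
    "metric top-down picture of plane z about P: col right = +y(-)... row up = +x, col left = +y"
    k=np.array([[0,0],[n,0],[n,n],[0,n]],float)
    W=np.array([[P[0]+half,P[1]+half,z],[P[0]+half,P[1]-half,z],[P[0]-half,P[1]-half,z],[P[0]-half,P[1]+half,z]])
    H=cv2.getPerspectiveTransform(proj(c,W).astype(np.float32),k.astype(np.float32))
    return cv2.warpPerspective(c["image"],H,(n,n),flags=cv2.INTER_CUBIC)[:,:,::-1]
E
python3 - <<'E'
from h import *
c=capture("wrist")
import pickle;pickle.dump(c,open("w1.pkl","wb"))
P=(.553,.157)
cv2.imwrite("pics/w1.png",cv2.resize(np.hstack([rect(c,P,.051),rect(c,P,.01,.075)]),(800,400),interpolation=cv2.INTER_AREA))
for th in ("stop_a_pointer","stop_a_index","stop_a_lug","stop_a_pin"):
    print(th,[(np.round(d["xy"]).tolist(),round(d["confidence"],2)) for d in look_for(c,th)])
E
```

```text
stop_a_pointer [([253.0, 175.0], 0.58)]
stop_a_index []
stop_a_lug [([258.0, 165.0], 0.73), ([108.0, 228.0], 0.72), ([260.0, 155.0], 0.68)]
stop_a_pin [([254.0, 164.0], 0.94), ([112.0, 220.0], 0.88), ([260.0, 153.0], 0.44)]
```

View pics/w1.png

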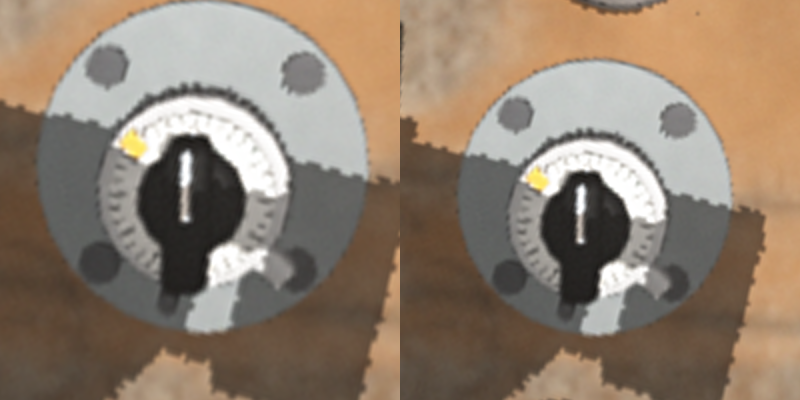

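```bash
cat >> h.py <<'E'
def wz(P,half,n,xy): return np.array([P[0]+half-(xy[1]+.5)*2*half/n, P[1]+half-(xy[0]+.5)*2*half/n])
def measure(c,P):
    "P = axis (world xy): flange circle, clip and pointer line directions (deg)"
    hsv=cv2.cvtColor(rect(c,P,.051,.03),cv2.COLOR_BGR2HSV)
    m=((hsv[...,0]>15)&(hsv[...,0]<38)&(hsv[...,1]>110)&(hsv[...,2]>90)).astype(np.uint8)
    k,l,st,ce=cv2.connectedComponentsWithStats(m)
    i=1+st[1:,4].argmax(); v=wz(P,.03,600,ce[i])-P[:2]
    print("clip px",st[i,4],"r mm",(np.hypot(*v)*1e3).round(1),"dir",np.degrees(np.arctan2(v[1],v[0])).round(1))
    im=rect(c,P,.079,.03);g=im.min(2)
    dark=cv2.morphologyEx((im.max(2)<70).astype(np.uint8),cv2.MORPH_OPEN,np.ones((9,9)))
    k,l,st,ce=cv2.connectedComponentsWithStats(dark);i=l==1+st[1:,4].argmax()
    hull=np.zeros_like(dark);cv2.fillConvexPoly(hull,cv2.convexHull(np.argwhere(i)[:,::-1].astype(np.int32)),1)
    m=((g>110)&(hull>0)).astype(np.uint8);m[np.hypot(*(np.mgrid[:600,:600]-300))>190]=0
    k,l,st,ce=cv2.connectedComponentsWithStats(m)
    for j in np.argsort(-st[1:,4])[:3]+1:
        p=np.argwhere(l==j)[:,::-1].astype(np.float32);a=cv2.fitLine(p,cv2.DIST_L2,0,.01,.01).ravel()
        t=(p-a[2:])@a[:2]; e=[wz(P,.03,600,a[2:]+a[:2]*q)-P[:2] for q in (t.min(),t.max())]
        e.sort(key=np.linalg.norm);d=e[1]-e[0]
        print("white px",st[j,4],"inner/outer mm",(np.array(e)*1e3).round(1).tolist(),"line dir",np.degrees(np.arctan2(d[1],d[0])).round(1))
    return im
E
python3 - <<'E'
from h import *
import pickle;c=pickle.load(open("w1.pkl","rb"))
P=np.array((.5537,.1585));measure(c,P)
E
```

```text
clip px 2554 r mm 22.1 dir 49.4
white px 4409 inner/outer mm [[0.2, 0.5], [18.4, -0.0]] line dir -1.6
white px 2345 inner/outer mm [[0.4, 10.5], [-14.0, 7.1]] line dir -166.7
white px 1856 inner/outer mm [[-4.0, -9.7], [-13.6, -4.7]] line dir 152.1
```

```bash
python3 -m handwheel '[[-2,30,-3.2,0,-6.7,0,0.8],[0,40,0,0,-6.7,0,0.6],[0,40,0,0,0,0,0.5],[0,29,0,0,0,0,0.5],[0,10,0,0,0,0,0.5],[0,0,0,0,0,0,0.5],[0,0,0,0,0,0,0],[0,0,0,0,0,0,0],[0,0,0,0,0,0,0],[0,0,0,0,0,0,0]]'
python3 -c "
from h import *
plan((.5537,.1585,.062),np.radians(-40.6))
s=read_state();print(s['force'],s['ft_torque'])"
```

```text
t: 3.55
tool_pos: [0.5527, 0.1595, 0.062]
ee_rot: [0.01, -0.01, -0.707, 0.707]
force: [1.6, -1.8, 0.8]
width: 0.0118
t 3.55 pos [0.5527 0.1595 0.062 ] jaw yaw -91.65 w 0.0118 q6 [ 0.62  0.36 -0.41  0.   -0.8   0.92]
shift tool mm [-1.   0.   0.9] turn deg [-5.000e-02 -5.105e+01  1.000e-02]
[ 1.58390349 -1.76094931  0.83442919] [-0.72295951 -0.36701708 -0.03826608]
```

```bash
python3 -m handwheel '[[0,0,0,0,-8.5,0,0],[0,0,0,0,-8.5,0,0],[0,0,0,0,-8.5,0,0],[0,0,0,0,-8.5,0,0],[0,0,0,0,-8.5,0,0],[0,0,0,0,-8.5,0,0],[0,0,0,0,0,0,0],[0,0,0,0,0,0,0],[0,0,0,0,0,0,0.6],[0,0,0,0,0,0,0.6]]'
python3 -m handwheel '[[0,-20,0,0,0,0,0.6],[0,-40,0,0,0,0,1],[0,-40,0,0,0,0,1],[0,-38,0,0,0,0,1],[0,0,0,0,0,0,1],[0,0,0,0,0,0,1],[0,0,0,0,0,0,1],[0,0,0,0,0,0,1],[0,0,0,0,0,0,1],[0,0,0,0,0,0,1]]'
python3 - <<'E'
from h import *
plan((.5537,.1585,.026),np.radians(-40))
c=capture("wrist");P=np.array((.5537,.1585));measure(c,P)
import pickle;pickle.dump(c,open("w2.pkl","wb"))
cv2.imwrite("pics/w2.png",cv2.resize(np.hstack([rect(c,P,.051),rect(c,P,.037,.06)]),(800,400),interpolation=cv2.INTER_AREA))
E
```

```text
t: 4.8
tool_pos: [0.5525, 0.1604, 0.0613]
ee_rot: [0.295, -0.295, 0.643, -0.643]
force: [0.7, 0.1, 0.3]
width: 0.0263
t: 6.05
tool_pos: [0.5526, 0.1601, 0.1993]
ee_rot: [-0.295, 0.295, -0.643, 0.643]
force: [-0.1, -0.0, 0.6]
width: 0.0875
t 6.05 pos [0.5526 0.1601 0.1993] jaw yaw -40.66 w 0.0875 q6 [ 0.62  0.22 -0.25 -0.   -1.1   1.81]
shift tool mm [  0.4 173.3   1.9] turn deg [ 0.01 -0.66  0.02]
clip px 2436 r mm 22.7 dir 48.9
white px 3600 inner/outer mm [[0.1, 0.2], [11.5, 14.0]] line dir 50.2
white px 1861 inner/outer mm [[-9.1, 5.0], [-13.3, -6.5]] line dir -110.1
white px 1558 inner/outer mm [[5.1, -7.8], [-5.6, -13.8]] line dir -150.8
```

View pics/w2.png

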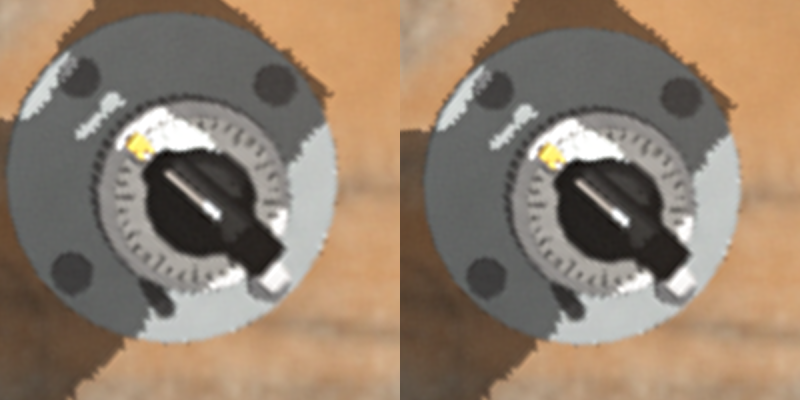

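```bash
python3 -m handwheel '[[0,0,0,0,10,0,0.75],[0,0,0,0,9.5,0,0.75],[0,30,1.4,0,0,0,0.75],[0,40,0,0,0,0,0.75],[0,40,0,0,0,0,0.75],[0,30,0,0,0,0,0.75],[0,20,0,0,0,0,0.75],[0,14,0,0,0,0,0.75],[0,0,0,0,0,0,0.75],[0,0,0,0,0,0,0.75]]'
python3 -m handwheel '[[0,0,0,0,0,0,0.58],[0,0,0,0,0,0,0.4],[0,0,0,0,0,0,0.4],[0,0,0,0,0,0,0.4],[0,0,0,0,9,0,0.4],[0,0,0,0,9,0,0.4],[0,0,0,0,9,0,0.4],[0,0,0,0,9,0,0.4],[0,0,0,0,0,0,0.4],[0,0,0,0,0,0,0.4]]'
python3 -c "
from h import *
plan((.5537,.1585,.026),np.radians(-112))
s=read_state();print(s['force'],s['ft_torque'])"
```

```text
t: 7.35
tool_pos: [0.5539, 0.1592, 0.0264]
ee_rot: [0.183, -0.182, 0.683, -0.683]
force: [-0.6, -0.5, -0.6]
width: 0.0661
t: 8.6
tool_pos: [0.5535, 0.1593, 0.0263]
ee_rot: [-0.038, 0.038, 0.706, -0.706]
force: [-3.5, 2.7, 5.6]
width: 0.0531
t 8.6 pos [0.5535 0.1593 0.0263] jaw yaw -96.15 w 0.0531 q6 [ 0.62  0.4  -0.44 -0.   -0.72  0.84]
shift tool mm [-0.3  0.3  0.8] turn deg [ 0.05 15.85 -0.04]
[-3.47514598  2.66244601  5.56874488] [ 0.8237869   1.09656298 -0.09098996]
```

```bash
python3 -m handwheel '[[0,0,0,0,4,0,0.4],[0,0,0,0,4,0,0.4],[0,0,0,0,4,0,0.4],[0,0,0,0,4,0,0.4],[0,0,0,0,0,0,0.4],[0,0,0,0,0,0,0.4],[0,0,0,0,0,0,0.4],[0,0,0,0,0,0,0.4],[0,0,0,0,0,0,0.4],[0,0,0,0,0,0,0.4]]'
python3 -c "
from h import *
plan((.5537,.1585,.026),np.radians(-112))
s=read_state();print(s['force'],s['ft_torque'])"
```

```text
t: 9.85
tool_pos: [0.5541, 0.1589, 0.0264]
ee_rot: [-0.135, 0.136, 0.694, -0.694]
force: [2.0, -1.9, 6.5]
width: 0.0534
t 9.85 pos [0.5541 0.1589 0.0264] jaw yaw -112.02 w 0.0534 q6 [ 0.62  0.4  -0.44  0.   -0.72  0.57]
shift tool mm [0.2 0.4 0.6] turn deg [ 0.05 -0.02 -0.08]
[ 1.98831235 -1.85135032  6.47279991] [-0.59319094 -0.24663474  0.50387348]
```

```bash
python3 -m handwheel '[[0,0,0,0,0,0,0.75],[0,0,0,0,0,0,0.75],[0,0,0,0,0,0,0.75],[0,-20,0,0,0,0,0.75],[0,-40,0,0,0,0,0.75],[0,-40,0,0,0,0,1],[0,-40,0,0,0,0,1],[0,-34,0,0,0,0,1],[0,0,0,0,0,0,1],[0,0,0,0,0,0,1]]'
python3 - <<'E'
from h import *
plan((.5745,-.1709,.2),np.radians(-90))
c=capture("wrist");P=np.array((.5537,.1588));measure(c,P)
cv2.imwrite("pics/w3.png",cv2.resize(np.hstack([rect(c,P,.051),rect(c,P,.037,.06)]),(800,400),interpolation=cv2.INTER_AREA))
E
```

```text
t: 11.1
tool_pos: [0.5528, 0.1588, 0.199]
ee_rot: [0.136, -0.136, -0.694, 0.694]
force: [0.8, 0.3, -0.1]
width: 0.0877
t 11.1 pos [0.5528 0.1588 0.199 ] jaw yaw -112.16 w 0.0877 q6 [ 0.62  0.22 -0.25 -0.   -1.1   0.56]
shift tool mm [-144.5   -1.   297.1] turn deg [ -0.   -22.16   0.04]
clip px 2543 r mm 22.3 dir 48.2
white px 2948 inner/outer mm [[0.3, 0.8], [11.4, 13.4]] line dir 48.9
white px 363 inner/outer mm [[4.4, -15.7], [-0.9, -16.4]] line dir -172.7
white px 223 inner/outer mm [[0.5, 10.6], [4.8, 13.6]] line dir 34.9
```

View pics/w3.png

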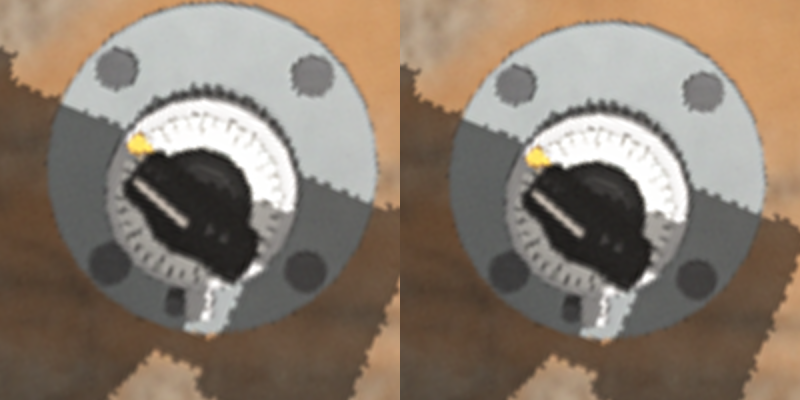

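```bash
python3 - <<'E'
from h import *
c=capture("wrist")
im=rect(c,(.52,.159),.04,.02)
cv2.imwrite("pics/w3b.png",im[:, :])
E
python3 -m handwheel '[[-26,0,56,0,0,0,1],[-26,0,56,0,0,0,1],[-26,0,56,0,0,0,1],[-26,0,56,0,0,0,1],[-26,0,56,0,0,0,1],[-14,0,17,0,0,0,1],[0,0,0,0,-10,0,1],[0,0,0,0,-10,0,1],[0,0,0,0,0,0,1],[0,0,0,0,0,0,1]]'
python3 - <<'E'
from h import *
plan((.5745,-.1709,.2),np.radians(-90))
c=capture("wrist");P=np.array((.5745,-.1709));measure(c,P)
cv2.imwrite("pics/w4.png",cv2.resize(np.hstack([rect(c,P,.051),rect(c,P,.01,.075)]),(800,400),interpolation=cv2.INTER_AREA))
import pickle;pickle.dump(c,open("w4.pkl","wb"))
E
```

```text
t: 12.45
tool_pos: [0.5744, -0.1704, 0.1989]
ee_rot: [0.015, -0.014, -0.707, 0.707]
force: [0.4, -0.4, -0.4]
width: 0.0873
t 12.45 pos [ 0.5744 -0.1704  0.1989] jaw yaw -92.37 w 0.0873 q6 [ 0.04  0.25 -0.2  -0.   -1.12  1.49]
shift tool mm [-0.1 -1.1  0.5] turn deg [-0.   -2.37  0.06]
clip px 3342 r mm 21.9 dir -45.2
white px 4136 inner/outer mm [[-2.7, 9.1], [-15.6, 0.7]] line dir -146.8
white px 3079 inner/outer mm [[0.8, 0.5], [16.0, 8.7]] line dir 28.2
white px 1691 inner/outer mm [[5.3, -11.9], [-10.7, -11.5]] line dir 178.5
```

View pics/w3b.png

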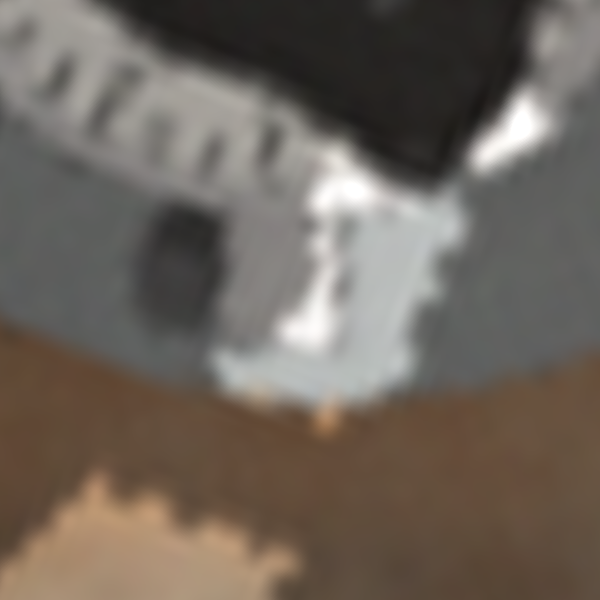

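View pics/w4.png

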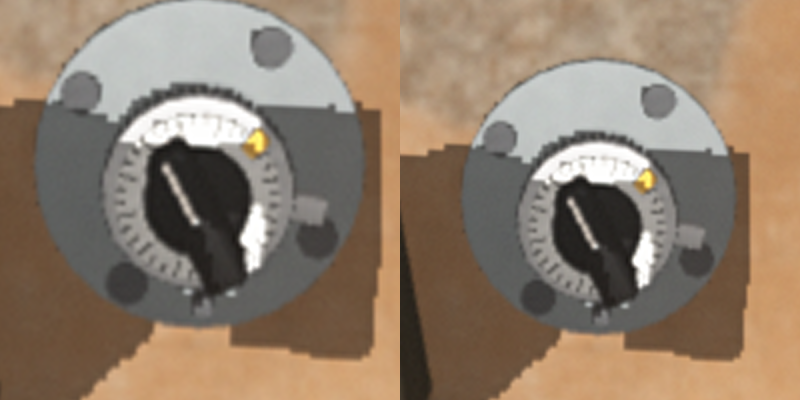

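```bash
python3 -m handwheel '[[0,0,0,0,-10.2,0,0.6],[0,0,0,0,-10.2,0,0.5],[0,30,0,0,-10.2,0,0.5],[-1,40,0.4,0,0,0,0.5],[0,40,0,0,0,0,0.5],[0,27,0,0,0,0,0.5],[0,0,0,0,0,0,0.5],[0,0,0,0,0,0,0],[0,0,0,0,0,0,0],[0,0,0,0,0,0,0]]'
python3 -m handwheel '[[0,0,0,0,0,0,0],[0,0,0,0,9.5,0,0],[0,0,0,0,9.5,0,0],[0,0,0,0,9.5,0,0],[0,0,0,0,9.5,0,0],[0,0,0,0,9.5,0,0],[0,0,0,0,9.5,0,0],[0,0,0,0,9.5,0,0],[0,0,0,0,9.5,0,0],[0,0,0,0,0,0,0]]'
python3 -m handwheel '[[0,0,0,0,0,0,0],[0,0,0,0,0,0,0.5],[0,0,0,0,0,0,0.5],[0,-20,0,0,0,0,0.6],[0,-40,0,0,0,0,0.7],[0,-40,0,0,0,0,1],[0,-37,0,0,0,0,1],[0,0,0,0,0,0,1],[0,0,0,0,0,0,1],[0,0,0,0,0,0,1]]'
python3 - <<'E'
from h import *
P=np.array((.5755,-.1703));plan((*P,.026),np.radians(-90))
c=capture("wrist");measure(c,P)
cv2.imwrite("pics/w5.png",cv2.resize(np.hstack([rect(c,P,.051),rect(c,P,.037,.085)]),(800,400),interpolation=cv2.INTER_AREA))
E
```

```text
t: 13.75
tool_pos: [0.5763, -0.1703, 0.0637]
ee_rot: [-0.174, 0.173, -0.685, 0.686]
force: [0.3, -0.7, 0.7]
width: 0.0196
t: 15.0
tool_pos: [0.5753, -0.1709, 0.0634]
ee_rot: [0.285, -0.285, -0.647, 0.647]
force: [-2.1, -2.0, 5.3]
width: 0.0115
t: 16.25
tool_pos: [0.5751, -0.1702, 0.1983]
ee_rot: [0.286, -0.284, -0.647, 0.647]
force: [-0.3, -0.0, -0.3]
width: 0.0871
t 16.25 pos [ 0.5751 -0.1702  0.1983] jaw yaw -137.55 w 0.0871 q6 [ 0.04  0.26 -0.2  -0.   -1.12  0.7 ]
shift tool mm [ -0.6 172.3  -0.5] turn deg [-4.000e-02 -4.755e+01  1.200e-01]
clip px 1767 r mm 22.0 dir -48.0
white px 6732 inner/outer mm [[-9.4, -10.8], [-15.6, 5.0]] line dir 111.4
white px 4484 inner/outer mm [[-0.2, -0.2], [11.8, -13.4]] line dir -47.7
white px 1584 inner/outer mm [[4.8, 8.7], [-5.1, 13.6]] line dir 153.4
```

View pics/w5.png

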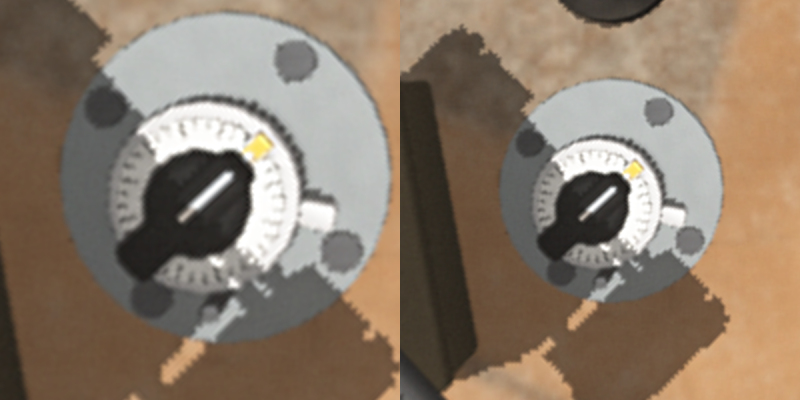

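```bash
python3 -m handwheel '[[0,10,0,0,-10.3,0,0.72],[0,10,0,0,-10.3,0,0.72],[0,10,0,0,-10.3,0,0.72],[0,10,0,0,-10.3,0,0.72],[0,10,0,0,-10.3,0,0.72],[0,10,0,0,-10.3,0,0.72],[0,10,0,0,-10.3,0,0.72],[0,10,0,0,-10.3,0,0.72],[0,0,0,0,0,0,0.72],[0,0,0,0,0,0,0.72]]'
python3 -m handwheel '[[0,30,0,0,0,0,0.72],[0,30,0,0,0,0,0.72],[0,20,0,0,0,0,0.72],[0,12,0,0,0,0,0.72],[0,0,0,0,0,0,0.72],[0,0,0,0,0,0,0.58],[0,0,0,0,0,0,0.4],[0,0,0,0,0,0,0.4],[0,0,0,0,0,0,0.4],[0,0,0,0,0,0,0.4]]'
python3 -c "
from h import *
plan((.5753,-.1705,.026),np.radians(-122))
s=read_state();print(s['force'],s['ft_torque'])"
```

```text
t: 17.55
tool_pos: [0.5758, -0.1704, 0.1195]
ee_rot: [-0.21, 0.211, -0.675, 0.675]
force: [-0.7, -0.0, 0.1]
width: 0.0629
t: 18.8
tool_pos: [0.5753, -0.1694, 0.0284]
ee_rot: [0.212, -0.211, 0.675, -0.674]
force: [-2.1, 6.4, 2.5]
width: 0.0534
t 18.8 pos [ 0.5753 -0.1694  0.0284] jaw yaw -55.2 w 0.0534 q6 [ 0.04  0.43 -0.39 -0.   -0.75  2.14]
shift tool mm [0.7 2.4 0.9] turn deg [ 7.00e-02  6.68e+01 -1.00e-02]
[-2.09850431  6.41655309  2.50158746] [ 2.37032888  1.07835155 -0.10162601]
```

```bash
python3 -m handwheel '[[0,0,0,0,9,0,0.4],[0,0,0,0,9,0,0.4],[0,0,0,0,9,0,0.4],[0,0,0,0,9,0,0.4],[0,0,0,0,9,0,0.4],[0,0,0,0,9,0,0.4],[0,0,0,0,4,0,0.4],[0,0,0,0,4,0,0.4],[0,0,0,0,0,0,0.4],[0,0,0,0,0,0,0.4]]'
python3 -c "
from h import *
plan((.5753,-.1705,.026),np.radians(-122))
s=read_state();print(s['force'],s['ft_torque'])"
```

```text
t: 20.05
tool_pos: [0.5755, -0.1705, 0.0284]
ee_rot: [0.166, -0.166, -0.687, 0.687]
force: [-4.3, -1.2, 5.9]
width: 0.0531
t 20.05 pos [ 0.5755 -0.1705  0.0284] jaw yaw -117.09 w 0.0531 q6 [ 0.04  0.43 -0.39  0.   -0.75  1.06]
shift tool mm [0.2 2.4 0.1] turn deg [-0.    4.91 -0.01]
[-4.27542681 -1.16558437  5.85381724] [ 0.01198124  1.49405347 -0.05190376]
```

Torque z is still friction-level, so I'll turn further in small steps.

```bash
python3 -m handwheel '[[0,0,0,0,2,0,0.4],[0,0,0,0,2,0,0.4],[0,0,0,0,1,0,0.4],[0,0,0,0,1,0,0.4],[0,0,0,0,0,0,0.4],[0,0,0,0,0,0,0.4],[0,0,0,0,0,0,0.4],[0,0,0,0,0,0,0.4],[0,0,0,0,0,0,0.4],[0,0,0,0,0,0,0.4]]'
python3 -c "
from h import *
plan((.5753,-.1705,.026),np.radians(-122))
s=read_state();print(s['force'],s['ft_torque'])"
```

```text
t: 21.3
tool_pos: [0.5759, -0.171, 0.0283]
ee_rot: [0.201, -0.201, -0.678, 0.678]
force: [-3.4, -4.2, 5.0]
width: 0.0536
t 21.3 pos [ 0.5759 -0.171   0.0283] jaw yaw -123.02 w 0.0536 q6 [ 0.04  0.43 -0.39  0.   -0.75  0.96]
shift tool mm [ 0.7  2.3 -0.1] turn deg [-0.04 -1.02 -0.05]
[-3.36178687 -4.24980984  5.02787002] [-1.38012079  1.28616744  0.94538061]
```

```bash
python3 -m handwheel '[[0,0,0,0,0,0,0.72],[0,0,0,0,0,0,0.72],[0,0,0,0,0,0,0.72],[0,-20,0,0,0,0,0.72],[0,-40,0,0,0,0,0.72],[0,-40,0,0,0,0,1],[0,-40,0,0,0,0,1],[0,-34,0,0,0,0,1],[0,0,0,0,0,0,1],[0,0,0,0,0,0,1]]'
python3 - <<'E'
from h import *
P=np.array((.5755,-.1704));plan((*P,.026),np.radians(-90))
c=capture("wrist");measure(c,P)
t=capture("top");a=cv2.imread("pics/top0.png")[100:320,110:400];b=t["image"][100:320,110:400,::-1]
cv2.imwrite("pics/w6.png",np.hstack([cv2.resize(rect(c,P,.042),(390,390)),cv2.resize(rect(c,P-[.031,0],.04,.022),(390,390))]))
cv2.imwrite("pics/top1.png",np.vstack([cv2.resize(a,None,fx=1.35,fy=1.35),cv2.resize(b,None,fx=1.35,fy=1.35)]))
E
```

```text
t: 22.55
tool_pos: [0.5754, -0.1701, 0.2011]
ee_rot: [-0.202, 0.202, 0.678, -0.678]
force: [-0.3, -0.1, -1.3]
width: 0.0878
t 22.55 pos [ 0.5754 -0.1701  0.2011] jaw yaw -123.16 w 0.0878 q6 [ 0.04  0.25 -0.2  -0.   -1.12  0.95]
shift tool mm [ -0.3 175.1   0.3] turn deg [ 2.000e-02 -3.316e+01  2.000e-02]
clip px 2173 r mm 21.9 dir -47.6
white px 4409 inner/outer mm [[-7.7, -9.1], [-14.8, 5.2]] line dir 116.1
white px 4217 inner/outer mm [[0.1, -0.4], [11.8, -13.3]] line dir -47.9
white px 1374 inner/outer mm [[5.5, 9.8], [-5.4, 14.6]] line dir 156.1
```

View pics/w6.png

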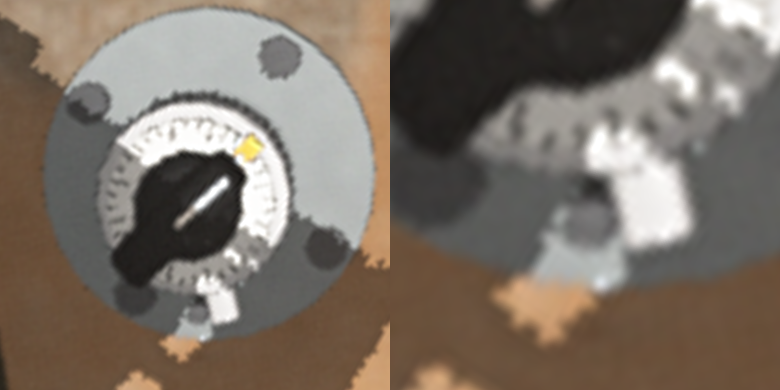

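View pics/top1.png

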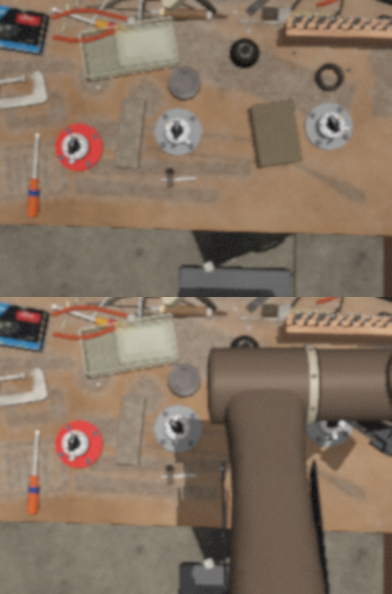

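```bash
python3 -c "
from plant import *
print(close_job())"
```

```text
the job is handed in; nothing more can be done
None
```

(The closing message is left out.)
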